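# Put the top test plate under the bench magnifier

### The arm

A 6-joint arm with a two-finger parallel gripper is mounted at the origin on a cart in front of the work surface, level with it; the furniture and walls round the work are solid. World frame = base frame: x ahead of the robot, y to its left, z up, the work surface at z = 0. Lengths are in mm, angles in rad, forces in N, time in s.
With the tool pointing down it reaches from about 425 to 950 mm from the base axis. Payload 14.7 kg.
Tool frame: the origin (TCP) lies at the very end of the fingers, on their centre line; the grasp point (between the pads) lies 19 mm behind it; z points along the fingers, y is the line along which they close (so a half turn about z gives the same grasp; the last joint's range is limited). The gripper opens to 85 mm and grips with 20 to 120 N. Pads are 22 mm wide; open, the fingers measure 114 mm over their backs; the gripper's body (76 mm by 85 mm) begins 54 mm behind the grasp point. The pads swing forward as they close: fully open they stand 13 mm farther back than shut.
Start: joints at [1.162, 0.48, 1.596, -0, 1.065, -0.047], TCP at [230.049, 607.922, 194.497] pointing down, gripper open.
Joint ranges: [-2.75, 2.75], [-0.82, 2.05], [0.23, 2.67], [-1.56, 4.7], [0.09, 2.69], [-2.92, 2.92]. Speed limits (rad/s): [1.89, 1.89, 2.39, 3.01, 3.01, 3.01].

### API

Orientations are given as a rotation vector (axis times angle).
In Python, from cell import robot gives the robot as it stands.
- The arm moves only by the shell command python3 nudge.py 'ROWS' [OPENING] [FORCE]. ROWS is a JSON list of rows, 1 to 12 of them, each an object with the fields tx, ty, tz (the shift in mm), ax, ay, az (a rotation vector in rad); a field left out counts as zero; each row shifts and turns the commanded pose from where the row before left it, along the tool's axes as they then stand; what a row does not reach is not made up. A row lasts 1/12 s, in which the tool goes at most 41.7 mm and 0.125 rad, less where a joint would pass 70% of its speed; a pose out of reach is approached as far as the arm can. OPENING is the finger opening in mm, set as the command begins (- or left out keeps the last). The fingers move at their own pace and stop on an object; FORCE is the grip in N (left out, the last holds). Time passes only in rows, so rows that do not move let the fingers close. It prints the time, the measured TCP pose, the force, the opening and the grip force at its end. Input that does not fit is refused with a message, and nothing moves.
- robot.sense(): the state, without advancing time (a new reading comes with each control period).
- robot.get_image(name): name is "scene" or "top" or "wrist"; returns the picture (480x640x3 uint8, red, green, blue); there is no depth.
- robot.camera_params(name): a dict with "vertical_fov" (degrees; the focal length in pixels is half the picture's height over the tangent of half this angle, whatever the lens; pixels are square), "cx", "cy" (the principal point, pixels), "world_from_camera" (4x4, takes a point from camera to world coordinates); the wrist camera has in their place "tool_from_camera" (4x4, takes a point from camera to tool coordinates, whose origin is the TCP and whose axes are the flange's). Camera axes: x right, y up, looking along -z (the intrinsics and any distortion apply to the point x, -y, -z); pixel columns grow to the right and rows downward; lengths in mm; the calibration is good to about 2 mm. A picture is of the moment at which its call begins: read the wrist's pose just before it. camera_params takes no time and is no camera call.
- robot.job_done(): hands the job in; it is judged then, once.
The state is a dict: "time_s": time; "joint_pos": joint angles; "joint_vel": joint speeds; "joint_efforts": joint torques, N m; "tcp_pos": TCP position; "tcp_rot": TCP orientation; "ft_force": force on the tool from outside, world axes, zero at the start; "torque": the same for the moment, N m; "finger_gap": finger opening in mm; "finger_force": force on a finger pad.
Only numpy, scipy, OpenCV 4.12 (cv2) and the standard library are available. Lean on these libraries where they do the work, as an engineer would, in place of code of your own. Each camera call takes 0.05 s, during which the arm holds its last target. There are 200 camera calls.

### The job

Lift the copper plate off the top of the pile without shifting the two plates under it, and lay it gently, flat, on the centre of the white round stage. Then push the magnifier's arm round until its lens stands centred over the stage, and leave it there; do not disturb the other things on the bench.

Things in the scene. Friction and masses are not known exactly. Their poses are not given: they have to be found in the camera images.
- top_plate: flat rectangular copper-coloured test plate, 110 x 50 x 10 mm, 10 mm hole near one end (43 mm from the middle, at +x), 0.25 kg; top of the pile, crossed a little over the brass plate; to be moved. Origin: centre of its underside; x along its length, y across its width, z up. Underside starts 20 mm above the worktop, top 30 mm
- middle_plate: flat rectangular brass-yellow test plate, 110 x 50 x 10 mm, 10 mm hole near one end (43 mm from the middle, at +x), 0.25 kg; middle of the pile, stays where it is (within 12 mm). Origin: centre of its underside; x along its length, y across its width, z up. Its top is 20 mm above the worktop
- bottom_plate: flat rectangular silvery aluminium test plate, 110 x 50 x 10 mm, 10 mm hole near one end (43 mm from the middle, at +x), 0.25 kg; bottom of the pile, on the worktop, stays where it is (within 12 mm). Origin: centre of its underside; x along its length, y across its width, z up
- stage_center (a point): centre of the top face of the specimen stage, a fixed white disc 130 mm across whose flat top is 10 mm above the worktop, with an 8 mm black dot at its centre; a flat steel bar (30 mm wide, 6 mm high) joins it to the magnifier's foot. It lies 190 mm from the column axis, so the lens passes exactly over it
- pivot (a point): point on the axis of the magnifier's fixed upright column at the height of the lens arm, 150 mm above the worktop. Column 20 mm thick on a round dark foot 110 mm across and 20 mm high; the collar of the arm, 34 mm across, is the top of it, 177 mm high with its pin
- lens_center (a point): centre of the round magnifier lens, 150 mm above the worktop, 190 mm from the pivot axis. The lens sits in a white rim 100 mm in outer diameter and 16 mm high (142 to 158 mm above the worktop), carried on a level steel rod 12 mm thick
- lens_arm (a joint): angle of the level lens arm about the vertical column, rad; grows as the lens swings to the robot's left (+y; clockwise from above). Stops at -0.9 and 1.5. Starts parked on the left, 1.0 to 1.5 rad past the stage: swing it to the robot's right. Friction hinge: about 1.5 N sideways at the rim moves it; it stays where left, no spring-back or coasting
- tape_roll: loose roll of label tape, 74 mm across, 19 mm high, a bystander
- timer: loose small white lab timer, 62 x 64 x 18 mm, a bystander
- petri_dish: loose plastic petri dish, 64 mm across, 14 mm high, a bystander

How it is judged:
By the outcome, as a careful person would: the job done as asked, in the order asked, and still so for the second after the job is handed in, with the robot touching nothing.
It also fails if it takes over 61 s, if anything falls off the work surface, if the arm or the gripper's body presses on something with over 40 N, if the wrist force passes 120 N, or if a joint passes its speed limit or range.

## Working session

There is one attempt and no reset: what is moved stays moved. The work goes in short steps, Python scripts to look and compute and a shell command to move; the robot and the scene stay as the last step left them, time stands still between calls to the robot, and variables do not carry over. Pictures are saved under pics/ and viewed, at most 12 in all, crops included, and the job is handed in when it is done.

```bash
ls; mkdir -p pics; python3 - <<'E'
from cell import robot
import cv2,numpy as np
for n in ("top","scene","wrist"):
    p=robot.camera_params(n);print(n,{k:(np.round(v,3).tolist() if hasattr(v,'__len__') else v) for k,v in p.items()})
s=robot.sense();print(s)
for n in ("top","scene"):
    cv2.imwrite(f"pics/{n}0.png",cv2.cvtColor(robot.get_image(n),cv2.COLOR_RGB2BGR))
E
```

```text
cell.py
nudge.py
pics
top {'vertical_fov': 44.784738973327336, 'cx': 325.1685253030432, 'cy': 236.87155163519293, 'world_from_camera': [[0.007, 0.982, -0.186, 255.995], [-1.0, 0.006, -0.004, 53.816], [-0.003, 0.186, 0.982, 1705.6], [0.0, 0.0, 0.0, 1.0]]}
scene {'vertical_fov': 43.07086701630156, 'cx': 312.8464572415772, 'cy': 233.5747796083305, 'world_from_camera': [[0.606, 0.559, -0.565, -356.1], [-0.795, 0.436, -0.421, -645.038], [0.011, 0.705, 0.709, 1305.184], [0.0, 0.0, 0.0, 1.0]]}
wrist {'vertical_fov': 66.41748489252724, 'cx': 315.41920310078797, 'cy': 239.19673849825438, 'tool_from_camera': [[-0.0, 0.966, 0.258, 65.678], [1.0, 0.0, -0.001, -0.27], [-0.001, 0.258, -0.966, -179.202], [0.0, 0.0, 0.0, 1.0]]}
{'time_s': 0.0, 'joint_pos': array([ 1.16242361e+00,  4.80849720e-01,  1.59690286e+00,  2.04245169e-05,
        1.06508348e+00, -4.66048651e-02]), 'joint_vel': array([-0.0003094 , -0.00065832, -0.00204004,  0.00333351, -0.00016088,
        0.00129575]), 'joint_efforts': array([-4.91248720e-03, -9.50638318e+01, -4.30194497e+01, -3.64919415e-04,
        1.21126996e-02,  8.01536476e-05]), 'tcp_pos': array([229.84198127, 607.50194553, 193.85000904]), 'tcp_rot': array([-5.65131457e-01, -3.09004143e+00,  1.89630785e-03]), 'ft_force': array([-0.66038729,  0.54707125, -0.05880766]), 'torque': array([ 0.03369916, -0.00051173,  0.03309923]), 'finger_force': 0.0, 'finger_gap': 85.03661160747889}
```
View pics/top0.png

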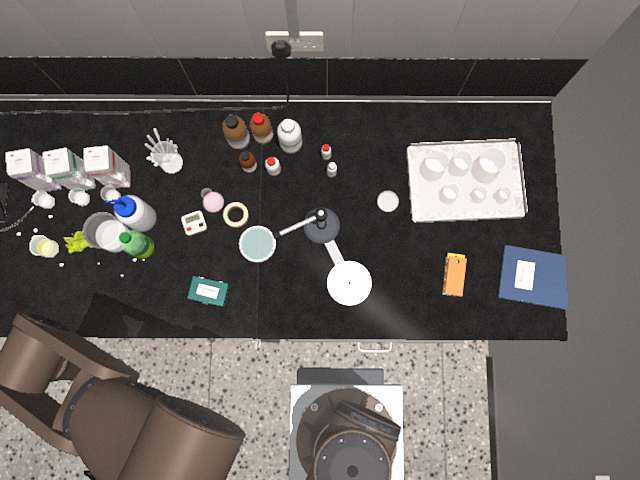

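View pics/scene0.png

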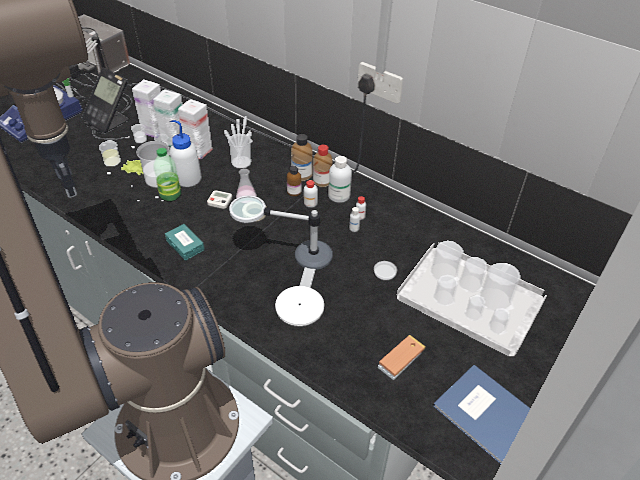

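The top view shows the copper plate at about (455,274), the stage at (349,283) with its dot, the column at about (320,215), the lens at (257,244), and the bystanders to the left and behind. The scene view agrees, with the plate at about (402,355) and its hole at the far end.

```bash
cat > h.py <<'E'
import cv2,numpy as np
from cell import robot
from scipy.spatial.transform import Rotation as R
def ray(n,uv,z,T=None):
    p=robot.camera_params(n);f=240/np.tan(np.radians(p['vertical_fov'])/2)
    T=np.array(p['world_from_camera']) if T is None else T
    uv=np.atleast_2d(uv).astype(float)
    d=np.c_[(uv[:,0]-p['cx'])/f,-(uv[:,1]-p['cy'])/f,-np.ones(len(uv))]@T[:3,:3].T
    return T[:3,3]+d*((z-T[2,3])/d[:,2])[:,None]
def wristT():
    s=robot.sense();T=np.eye(4);T[:3,:3]=R.from_rotvec(s['tcp_rot']).as_matrix();T[:3,3]=s['tcp_pos']
    return T@np.array(robot.camera_params('wrist')['tool_from_camera'])
def blob(m,near=None):
    cs,_=cv2.findContours(m.astype(np.uint8),cv2.RETR_EXTERNAL,cv2.CHAIN_APPROX_NONE)
    if near is not None: cs=[c for c in cs if cv2.pointPolygonTest(cv2.convexHull(c),near,True)>-8]
    return max(cs,key=cv2.contourArea)
def rect(P):
    (c,s,a)=cv2.minAreaRect(P[:,:2].astype(np.float32)); 
    if s[0]<s[1]: s=s[::-1];a+=90
    return np.round(c,1),np.round(s,1),round((a+90)%180-90,1)
E
python3 - <<'E'
from h import *
for n,st in (("top",(349,283)),("scene",(300,305))):
    im=cv2.imread(f"pics/{n}0.png");h=cv2.cvtColor(im,cv2.COLOR_BGR2HSV).astype(int);H,S,V=h[...,0],h[...,1],h[...,2]
    near={"top":(455,270),"scene":(402,353)}[n]
    c=blob((H>3)&(H<20)&(S>110)&(V>90),near)
    # pixel-center contour: grown by ~0.5 px each side
    print(n,"copper",rect(ray(n,c[:,0],30)))
    w=blob((S<40)&(V>200),st);e=cv2.minEnclosingCircle(w)
    P=ray(n,w[:,0],10);print("stage",cv2.minEnclosingCircle(P[:,:2].astype(np.float32)))
    x,y=st;d=im[y-10:y+11,x-10:x+11].min(2);v,u=np.nonzero(d<130);print("dot",len(u),ray(n,(x-10+u.mean(),y-10+v.mean()),10) if len(u) else 0)
    for k,uv in {"top":{"collar":(320,215),"lens":(257,244),"orange":(455,274)},"scene":{"collar":(314,216),"lens":(248,209)}}[n].items(): print(k,ray(n,uv,177 if k=="collar" else 154))
im=[cv2.resize(cv2.imread("pics/top0.png")[230:310,220:500],None,fx=2.8,fy=2.8,interpolation=2),cv2.resize(cv2.imread("pics/scene0.png")[190:390,230:510],None,fx=2,fy=2,interpolation=2)]
im=[cv2.copyMakeBorder(i,0,0,0,790-i.shape[1],0) for i in im]
im=np.vstack(im)[:600]
cv2.imwrite("pics/c1.png",im)
E
```

```text
top copper (array([ 466.8, -313.9]), array([122.5,  58.1]), -8.2)
stage ((474.0147399902344, 7.34344482421875), 100.96318817138672)
dot 2 [[442.47009715  -9.25060833  10.        ]]
collar [[605.72738686  74.81771661 177.        ]]
lens [[529.50875923 244.9273668  154.        ]]
orange [[ 451.29012851 -287.62923675  154.        ]]
scene copper (array([ 459.4, -316.1]), array([116.6,  53.8]), -8.8)
stage ((470.64105224609375, 1.3002052307128906), 100.75515747070312)
dot 2 [[441.47090005  -9.62613615  10.        ]]
collar [[597.95222935  62.97056751 177.        ]]
lens [[527.03657061 238.8424284  154.        ]]
```

View pics/c1.png

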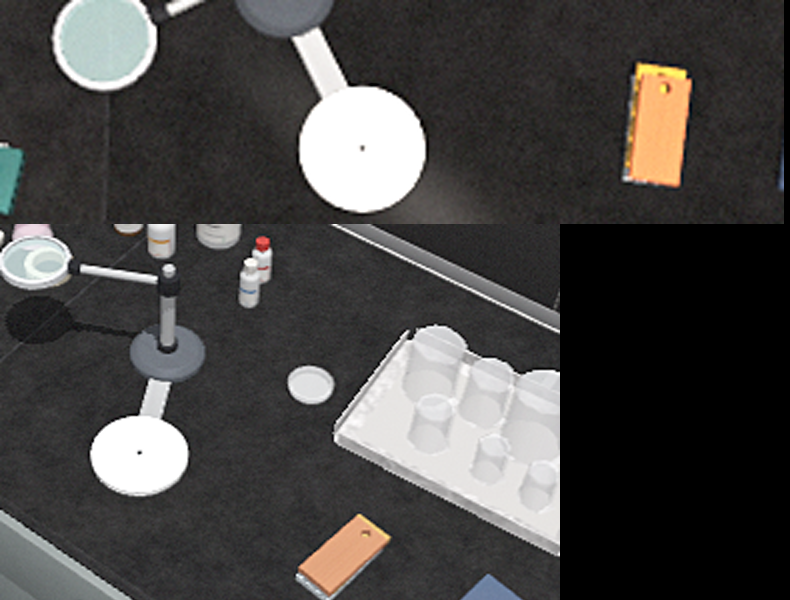

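The crop shows the copper plate with its hole at the far end. Brass shows past that end and slightly on the left, and the dot sits at the stage centre. The rough plate centre is (460,-316) with yaw about -8.5°, and the stage centre is (442,-9). Next I'll move over the pile at z≈230, above the lens and column.

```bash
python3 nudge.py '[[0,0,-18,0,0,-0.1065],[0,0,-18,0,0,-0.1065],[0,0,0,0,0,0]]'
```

```text
refused: ROWS must be a list of objects with named fields. Nothing was moved.
```

The call was refused and nothing moved: it wants a list of objects with named fields. Same move again in that form.

```bash
python3 nudge.py '[{"tz": -18,"az": -0.1065},{"tz": -18,"az": -0.1065},{}]'
python3 nudge.py '[{"tx": -20.2,"ty": -28},{"tx": -20.2,"ty": -28},{"tx": -20.2,"ty": -28},{"tx": -20.2,"ty": -28},{"tx": -20.2,"ty": -28},{"tx": -20.2,"ty": -28},{"tx": -20.2,"ty": -28},{"tx": -20.2,"ty": -28},{"tx": -20.2,"ty": -28},{"tx": -20.2,"ty": -28},{"tx": -20.2,"ty": -28},{"tx": -20.2,"ty": -28}]' 64 40
python3 nudge.py '[{"tx": -9.1,"ty": -35.3},{"tx": -9.1,"ty": -35.3},{"tx": -9.1,"ty": -35.3},{"tx": -9.1,"ty": -35.3},{"tx": -9.1,"ty": -35.3},{"tx": -9.1,"ty": -35.3},{"tx": -9.1,"ty": -35.3},{"tx": -9.1,"ty": -35.3}]'
python3 nudge.py '[{"tx": -6.2,"ty": -32.7},{"tx": -6.2,"ty": -32.7},{"tx": -6.2,"ty": -32.7},{"tx": -6.2,"ty": -32.7},{"tx": -6.2,"ty": -32.7},{"tx": -6.2,"ty": -32.7},{"tx": -6.2,"ty": -32.7},{"tx": -6.2,"ty": -32.7},{},{},{}]'
python3 - <<'E'
from h import *
T=wristT();im=robot.get_image("wrist");cv2.imwrite("pics/w1.png",cv2.cvtColor(im,cv2.COLOR_RGB2BGR));np.save("T1.npy",T)
h=cv2.cvtColor(im,cv2.COLOR_RGB2HSV).astype(int);H,S,V=h[...,0],h[...,1],h[...,2]
for lo,hi,z in((3,18,30),(19,32,20)):
    m=(H>=lo)&(H<=hi)&(S>90)&(V>70);c=blob(cv2.morphologyEx(m.astype(np.uint8),cv2.MORPH_OPEN,np.ones((3,3))));print(cv2.boundingRect(c),cv2.contourArea(c),rect(ray("wrist",c[:,0],z,T)))
E
```

```text
time_s: 0.35
tcp_pos: [230.6, 609.2, 233.4]
tcp_rot: [0.222, 3.133, 0.005]
ft_force: [0.9, 1.0, 0.9]
finger_gap: 85.7
finger_force: 0.0
time_s: 1.35
tcp_pos: [420.2, 238.0, 230.3]
tcp_rot: [-0.235, -3.133, 0.0]
ft_force: [-0.3, 1.1, -0.5]
finger_gap: 63.9
finger_force: 0.0
time_s: 2.02
tcp_pos: [449.7, -52.2, 230.3]
tcp_rot: [-0.235, -3.133, -0.0]
ft_force: [0.8, 0.1, -0.1]
finger_gap: 64.2
finger_force: 0.0
time_s: 2.93
tcp_pos: [459.9, -316.1, 229.9]
tcp_rot: [-0.236, -3.132, -0.001]
ft_force: [-0.8, -0.5, -0.1]
finger_gap: 64.0
finger_force: 0.0
(291, 151, 51, 106) 5028.5 (array([ 459., -315.]), array([110.7,  51.8]), -8.7)
(297, 255, 46, 9) 262.5 (array([ 521.3, -320.6]), array([50.3,  9.1]), 82.8)
```

View pics/w1.png

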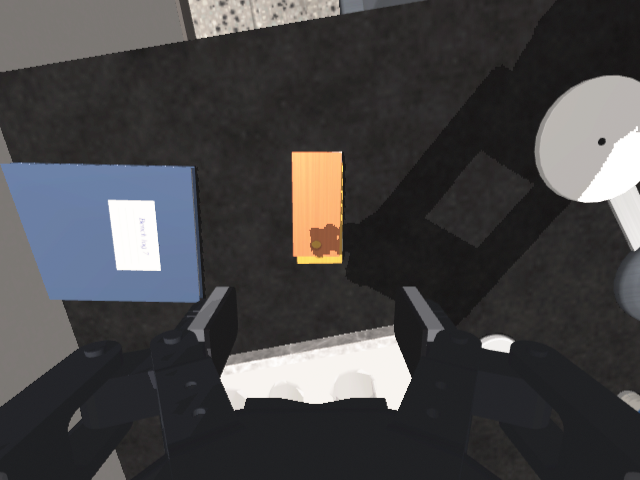

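The wrist view shows the copper plate at (291..343, 151..262), with measured size 110.7×51.8 against the given 110×50. Brass shows beyond the hole end, and the fingers are at about (237,290) and (397,290). Before descending I need the true fingertip height at this opening.

```bash
python3 - <<'E'
import cv2,numpy as np
im=cv2.imread("pics/w1.png")[250:400,180:460]
im=np.clip(im.astype(float)*2,0,255).astype(np.uint8)
cv2.imwrite("pics/c2.png",cv2.resize(im,None,fx=2.8,fy=2.8,interpolation=2))
E
```

```text
(no output)
```

View pics/c2.png

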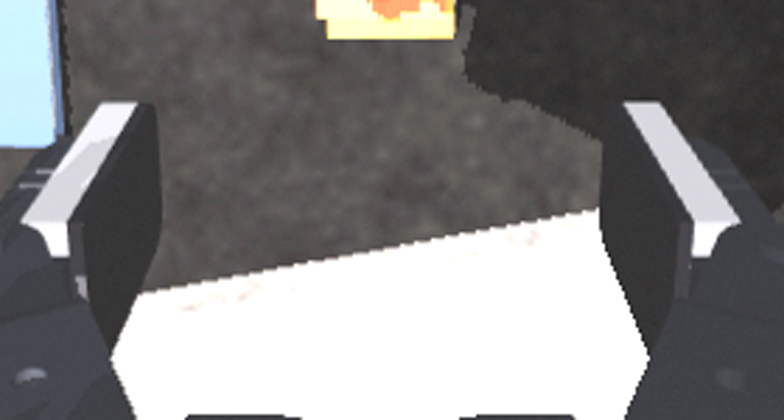

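The pad tip edges sit at about (237,290–332) and (394,290–325). That suggests the tips are well behind the nominal TCP, so I'll check against the scene camera.

```bash
python3 - <<'E'
from h import *
s=robot.sense();Rt=R.from_rotvec(s['tcp_rot']).as_matrix()
im=cv2.cvtColor(robot.get_image("scene"),cv2.COLOR_RGB2BGR)
p=robot.camera_params("scene");f=240/np.tan(np.radians(p['vertical_fov'])/2);Ti=np.linalg.inv(p['world_from_camera'])
out=[]
for y in(-32,32):
  for z in(0,-7,-20,-42):
    q=Ti@np.r_[Rt@[0,y,z]+s['tcp_pos'],1];out.append((y,z,p['cx']+f*q[0]/-q[2],p['cy']-f*q[1]/-q[2]))
for o in out:print(np.round(o,1))
u0,v0=int(out[0][2])-50,int(out[0][3])-60
cr=cv2.resize(np.clip(im[v0:v0+100,u0:u0+130]*1.0,0,255).astype(np.uint8),None,fx=6,fy=6,interpolation=2)
for y,z,u,v in out: cv2.circle(cr,(int((u-u0)*6),int((v-v0)*6)),3,(0,0,255) if z==0 else (0,255,0) if z>-40 else (255,255,0),-1)
cv2.imwrite("pics/c3.png",cr);cv2.imwrite("pics/s2.png",im)
E
```

```text
[-32.    0.  422.7 312.2]
[-32.   -7.  423.2 310.2]
[-32.  -20.  424.  306.6]
[-32.  -42.  425.5 300.3]
[ 32.    0.  400.5 295.8]
[ 32.   -7.  400.9 293.9]
[ 32.  -20.  401.6 290.2]
[ 32.  -42.  402.7 283.8]
```

View pics/c3.png

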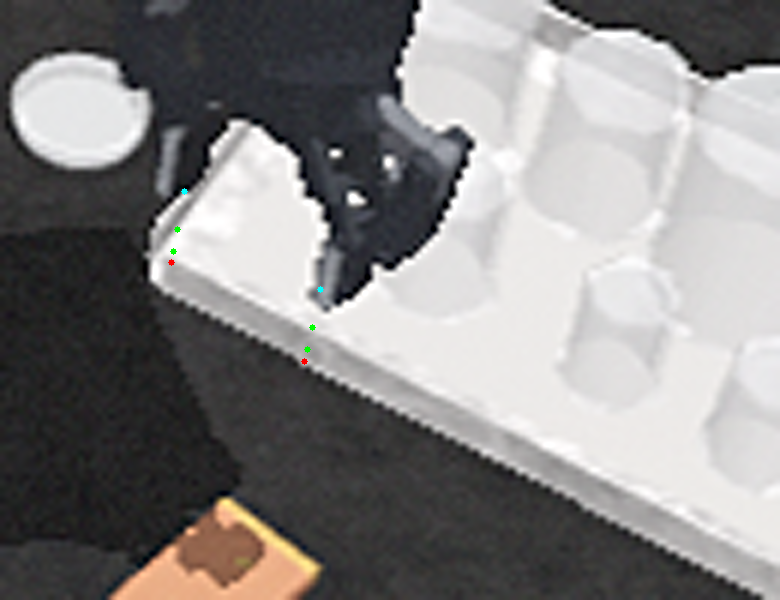

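In the scene view the tips meet the cyan marks, about 40 mm behind the nominal TCP, so both cameras agree. I won't trust either figure blindly: I'll descend in stages and check.

```bash
python3 nudge.py '[{"tx": 0.5,"ty": 0.5,"tz": 28},{"tx": 0.5,"ty": 0.5,"tz": 28},{"tz": 28},{"tz": 28},{"tz": 28},{"tz": 28},{},{}]'
python3 - <<'E'
from h import *
T=wristT();a=robot.get_image("wrist");b=robot.get_image("scene")
print(robot.sense()['tcp_pos'],robot.sense()['tcp_rot'])
a=cv2.cvtColor(a,cv2.COLOR_RGB2BGR);b=cv2.cvtColor(b,cv2.COLOR_RGB2BGR)
cv2.imwrite("pics/w3.png",a);cv2.imwrite("pics/s3.png",b)
A=cv2.resize(a[100:440,100:540],(518,400));B=cv2.resize(b[290:390,360:430],(280,400),interpolation=2)
cv2.imwrite("pics/c4.png",np.clip(np.hstack([A,B]).astype(int)*3//2,0,255))
E
```

```text
time_s: 3.7
tcp_pos: [458.9, -313.9, 62.1]
tcp_rot: [-0.232, -3.131, -0.002]
ft_force: [0.2, -0.7, 0.4]
finger_gap: 64.1
finger_force: 0.0
[ 460.4187868  -315.40741413   64.07275283] [ 2.32498236e-01  3.13161154e+00 -1.35150878e-03][ WARN:0@1.772] global loadsave.cpp:1063 imwrite_ Unsupported depth image for selected encoder is fallbacked to CV_8U.
```

View pics/c4.png

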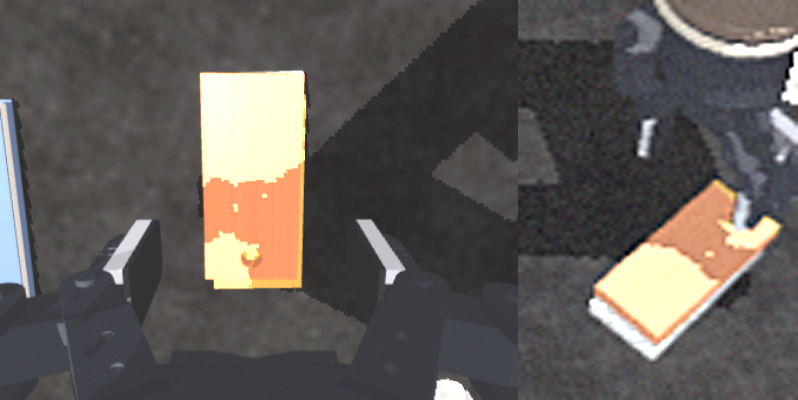

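The wrist crop shows both fingers straddling the plate with equal margins. The scene crop shows the near fingertip at about (416,347) full-frame, clearly still well above the plate, so the tips are at z≈100 with the TCP at 62. I'll keep going down in stages, watching the force and measuring tip height from the scene image.

```bash
python3 nudge.py '[{"tz": 21},{"tz": 21},{},{}]'
python3 - <<'E'
from h import *
s=robot.sense();Rt=R.from_rotvec([.233,3.132,0]).as_matrix();b=cv2.cvtColor(robot.get_image("scene"),cv2.COLOR_RGB2BGR);cv2.imwrite("pics/s4.png",b)
print(s['tcp_pos'],s['ft_force'])
# finger silver side: find pale low-saturation pixels near the predicted near tip (y_tool=-32..-46)
p=robot.camera_params("scene");f=240/np.tan(np.radians(p['vertical_fov'])/2);Ti=np.linalg.inv(p['world_from_camera'])
for z in(0,-10,-20,-30,-40,-50):
  r=[]
  for y in(-36,36):
    q=Ti@np.r_[Rt@[11,y,z]+s['tcp_pos'],1];u,v=p['cx']+f*q[0]/-q[2],p['cy']-f*q[1]/-q[2];r+=[round(u,1),round(v,1),b[int(v),int(u)].tolist()]
  print(z,r)
cv2.imwrite("pics/c5.png",cv2.resize(b[300:390,355:455],(800,720),interpolation=2)[:600])
E
```

```text
time_s: 4.13
tcp_pos: [459.8, -315.4, 21.6]
tcp_rot: [0.233, 3.133, -0.0]
ft_force: [0.3, -0.3, 1.0]
finger_gap: 64.0
finger_force: 0.0
[ 459.79445982 -315.35585423   21.60363346] [ 0.27050834 -0.31538026  0.98744119]
0 [np.float64(409.2), np.float64(367.9), [28, 28, 27], np.float64(386.9), np.float64(350.0), [29, 27, 27]]
-10 [np.float64(409.7), np.float64(365.7), [47, 43, 44], np.float64(387.3), np.float64(347.7), [31, 30, 29]]
-20 [np.float64(410.2), np.float64(363.4), [126, 121, 113], np.float64(387.7), np.float64(345.4), [32, 35, 34]]
-30 [np.float64(410.7), np.float64(361.1), [82, 111, 148], np.float64(388.1), np.float64(343.0), [34, 37, 35]]
-40 [np.float64(411.2), np.float64(358.8), [71, 96, 150], np.float64(388.5), np.float64(340.7), [22, 27, 27]]
-50 [np.float64(411.8), np.float64(356.4), [119, 112, 113], np.float64(388.9), np.float64(338.3), [91, 84, 86]]
```

View pics/c5.png

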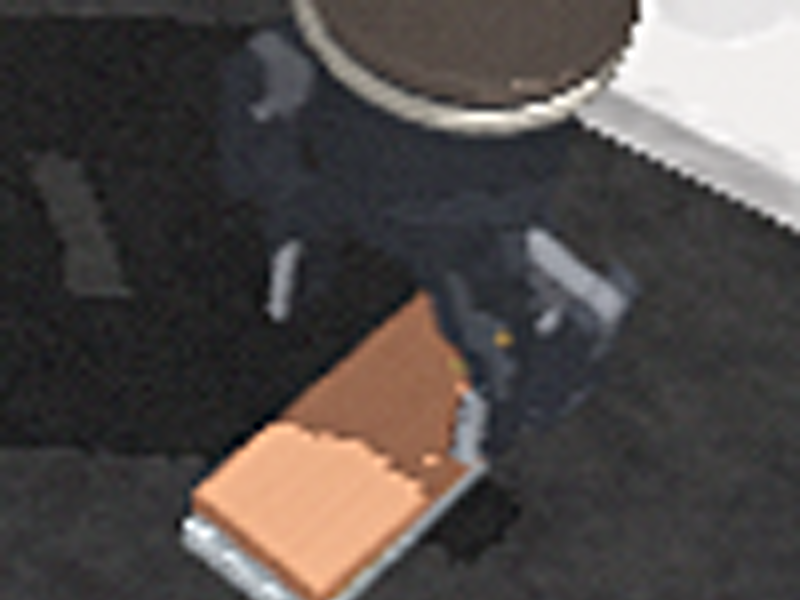

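No force, and both tips image at about -42 mm along the tool, so they're at z≈62. To get the tip offset at gripping width precisely, I'll touch down lightly on bare worktop 115 mm to the left with a 52 mm opening.

```bash
python3 nudge.py '[{"ty": 29},{"ty": 29},{"ty": 29},{"ty": 29},{"tz": 24},{"tz": 20},{},{}]' 52
for i in 1 2 3; do python3 nudge.py '[{"tz": 1.5},{}]' | egrep 'tcp_pos|ft'; done
```

```text
time_s: 4.85
tcp_pos: [477.1, -200.7, -22.6]
tcp_rot: [0.233, 3.133, -0.0]
ft_force: [-0.5, 0.1, -0.2]
finger_gap: 52.0
finger_force: 0.0
tcp_pos: [477.5, -201.3, -23.7]
ft_force: [0.0, 0.0, -1.1]
tcp_pos: [477.0, -201.0, -25.9]
ft_force: [-0.1, 0.3, -0.4]
tcp_pos: [476.7, -200.7, -28.0]
ft_force: [-0.1, -0.6, -1.3]
```

```bash
for i in 1 2 ; do python3 nudge.py '[{"tz": 1.5},{}]' | egrep 'tcp_pos|ft'; done;  python3 nudge.py '[{"tz": 1.5},{}]' | egrep 'tcp_pos|ft'
```

```text
tcp_pos: [476.6, -200.6, -29.7]
ft_force: [-0.3, -0.2, -0.4]
tcp_pos: [476.6, -200.5, -31.3]
ft_force: [-0.8, -0.2, 0.7]
tcp_pos: [476.6, -200.5, -32.7]
ft_force: [0.2, 0.2, -0.8]
```

```bash
for i in 1 2 3; do python3 nudge.py '[{"tz": 1.2},{}]' | egrep 'tcp_pos|ft'; done
```

```text
tcp_pos: [476.6, -200.5, -33.9]
ft_force: [0.6, 0.1, -1.0]
tcp_pos: [476.7, -200.5, -35.1]
ft_force: [0.6, 0.5, 1.3]
tcp_pos: [476.7, -200.6, -36.2]
ft_force: [0.4, -0.9, -0.9]
```

```bash
for i in 1 2 3; do python3 nudge.py '[{"tz": 1.2},{}]' | egrep 'tcp_pos|ft'; done
```

```text
tcp_pos: [476.7, -200.6, -37.4]
ft_force: [-0.1, -0.4, -0.2]
tcp_pos: [476.6, -200.5, -38.7]
ft_force: [0.6, -0.4, -0.2]
tcp_pos: [476.6, -200.6, -39.9]
ft_force: [-0.2, -0.2, 0.3]
```

```bash
python3 nudge.py '[{"tz": 1.2},{}]' | egrep 'tcp_pos|ft';python3 nudge.py '[{"tz": 1},{}]' | egrep 'tcp_pos|ft'
```

```text
tcp_pos: [476.8, -200.6, -40.2]
ft_force: [-3.6, 0.7, 16.8]
tcp_pos: [476.8, -200.6, -40.4]
ft_force: [-8.4, 3.2, 41.3]
```

Contact came at TCP z=-40.1, so the tip is 40 mm behind the TCP at the 52 mm opening. The grasp height is therefore TCP ≈ -17, with tips at z≈23, above the brass top at 20. Going back to grip.

```bash
python3 nudge.py '[{"tz": -22},{"tz": -22},{"tz": -21},{"ty": -29},{"ty": -29},{"ty": -29},{"ty": -29},{},{}]' 64
python3 nudge.py '[{"tz": 14},{"tz": 14},{"tz": 5},{"tz": 4},{},{}]' | egrep 'time|pos|ft'
```

```text
time_s: 7.93
tcp_pos: [459.2, -316.7, 23.0]
tcp_rot: [0.237, 3.132, -0.0]
ft_force: [-0.0, 0.5, 0.2]
finger_gap: 64.1
finger_force: 0.0
time_s: 8.43
tcp_pos: [459.6, -314.9, -13.7]
ft_force: [0.4, 1.0, 0.4]
```

```bash
python3 nudge.py '[{"tz": 3},{},{}]' | egrep 'time|pos|ft'
python3 nudge.py '[{},{},{},{},{},{}]' 40 35
```

```text
time_s: 8.68
tcp_pos: [459.7, -315.4, -16.6]
ft_force: [-0.1, 0.4, -1.1]
time_s: 9.18
tcp_pos: [459.6, -315.3, -16.5]
tcp_rot: [0.234, 3.133, -0.0]
ft_force: [-0.5, 2.2, 6.6]
finger_gap: 48.9
finger_force: 35.3
```

Gripped at 48.9 mm and 35 N. Lift gently, then check the pile.

```bash
python3 nudge.py '[{"tz": -2},{"tz": -3},{"tz": -5},{"tz": -10},{"tz": -15},{"tz": -15},{"tz": -15},{"tz": -15},{},{}]'
python3 - <<'E'
from h import *
s=robot.sense();print(s['tcp_pos'])
n="scene";old=cv2.imread("pics/scene0.png");im=cv2.cvtColor(robot.get_image(n),cv2.COLOR_RGB2BGR);cv2.imwrite("pics/s5.png",im)
T=wristT();w=cv2.cvtColor(robot.get_image("wrist"),cv2.COLOR_RGB2BGR);cv2.imwrite("pics/w5.png",w)
B=cv2.resize(im[300:400,355:455],(360,360),interpolation=2);A=cv2.resize(w[100:440,100:540],(440,340))
A=cv2.copyMakeBorder(A,0,20,0,0,0);cv2.imwrite("pics/c6.png",np.hstack([A,B]))
h=cv2.cvtColor(w,cv2.COLOR_BGR2HSV).astype(int);H,S,V=h[...,0],h[...,1],h[...,2]
for lo,hi,z in((3,18,85+8),(19,32,20)):
    m=(H>=lo)&(H<=hi)&(S>90)&(V>50);c=blob(cv2.morphologyEx(m.astype(np.uint8),cv2.MORPH_OPEN,np.ones((3,3))));print(cv2.boundingRect(c),cv2.contourArea(c),rect(ray("wrist",c[:,0],z,T)))
E
```

```text
time_s: 10.02
tcp_pos: [460.1, -315.7, 64.1]
tcp_rot: [0.233, 3.131, -0.002]
ft_force: [0.2, 0.8, -3.8]
finger_gap: 48.8
finger_force: 37.2
[ 460.08086025 -315.74007591   64.10551419]
(250, 170, 137, 234) 20099.5 (array([ 459.9, -315.5]), array([110.2,  56.8]), -8.8)
(247, 173, 76, 117) 7054.0 (array([ 446.8, -332.4]), array([74.8, 45. ]), -8.8)
```

View pics/c6.png

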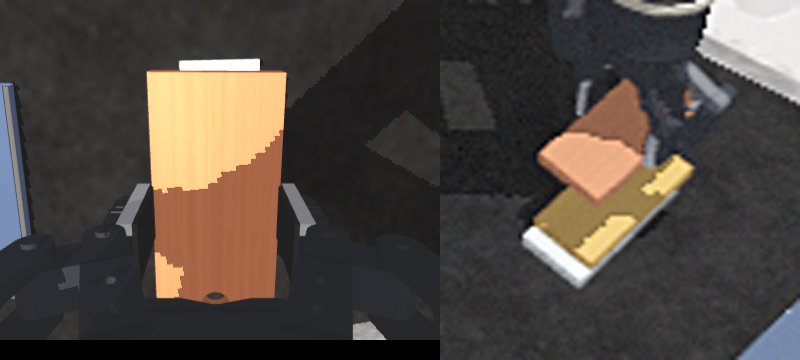

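The copper plate hangs level and centred in the fingers. Brass and aluminium are still in place beneath: wrist crop plate at (148–287, 70–300), scene crop pile at (520–695, 155–285). I'll carry it over to the stage and check the stage centre from the earlier wrist view as well.

```bash
python3 nudge.py '[{"tx": 3.5,"ty": 17},{"tx": 7,"ty": 33.3},{"tx": 7,"ty": 33.3},{"tx": 7,"ty": 33.3},{"tx": 7,"ty": 33.3},{"tx": 7,"ty": 33.3},{"tx": 7,"ty": 33.3},{"tx": 7,"ty": 33.3},{"tx": 7,"ty": 33.3},{"tx": 3.5,"ty": 17},{},{}]'
python3 - <<'E'
from h import *
w=cv2.imread("pics/w1.png");T=np.load("T1.npy");d=w[132:152,591:611].min(2);v,u=np.nonzero(d<100);print("dot wrist",len(u),ray("wrist",(591+u.mean(),132+v.mean()),10,T))
T=wristT();w=cv2.cvtColor(robot.get_image("wrist"),cv2.COLOR_RGB2BGR);t=cv2.cvtColor(robot.get_image("top"),cv2.COLOR_RGB2BGR);cv2.imwrite("pics/w6.png",w);cv2.imwrite("pics/t6.png",t)
print(robot.sense()['tcp_pos'])
# initial stage dot / disc, weighted centroid in first pictures
for n,(x,y) in (("top",(349,283)),("scene",(300,305))):
    g=cv2.imread(f"pics/{n}0.png")
    m=((g.min(2)>170)*255).astype(np.uint8);m=cv2.morphologyEx(m,cv2.MORPH_OPEN,cv2.getStructuringElement(2,(25,25)));c=blob(m,(x,y));P=ray(n,c[:,0],10)[:,:2].astype(np.float32);print(n,cv2.fitEllipse(P))
    d=255-g[y-4:y+5,x-4:x+5].min(2).astype(float);d[d<30]=0;V,U=np.mgrid[y-4:y+5,x-4:x+5];print(ray(n,((U*d).sum()/d.sum(),(V*d).sum()/d.sum()),10))
    # foot of the column: dark blue-grey disc, top 20 mm
    h=cv2.cvtColor(g,cv2.COLOR_BGR2HSV).astype(int);print("footpix",g[(228,240)[n=='scene']+ (16 if n=='scene' else 5),(320,314)[n=='scene']-14])
E
```

```text
time_s: 11.12
tcp_pos: [440.8, -7.7, 62.5]
tcp_rot: [-0.229, -3.132, 0.0]
ft_force: [-0.3, -0.4, -3.2]
finger_gap: 48.9
finger_force: 37.5
dot wrist 44 [[439.73416234  -8.2606563   10.        ]]
[441.39550887  -9.01070794  62.71296291]Traceback (most recent call last):
  File "<stdin>", line 8, in <module>
  File "h.py", line 16, in blob
    return max(cs,key=cv2.contourArea)
ValueError: max() iterable argument is empty
```

Three views agree on the stage centre at about (441.5,-9), and the TCP is there. Lowering: I expect contact at TCP z≈-26.5.

```bash
python3 nudge.py '[{"tz": 15},{"tz": 20},{"tz": 20},{"tz": 15},{"tz": 8},{"tz": 5},{},{}]'| egrep 'time|pos|ft'
for i in 1 2 3 ; do python3 nudge.py '[{"tz": 1},{}]' | egrep 'tcp_pos|ft'; done
```

```text
time_s: 11.88
tcp_pos: [441.9, -9.2, -19.7]
ft_force: [-0.2, -0.8, -2.9]
tcp_pos: [442.3, -9.0, -20.3]
ft_force: [-0.8, 0.2, -3.3]
tcp_pos: [442.1, -8.9, -21.6]
ft_force: [-0.8, 0.4, -3.3]
tcp_pos: [441.8, -8.8, -22.9]
ft_force: [0.6, 0.3, -3.5]
```

```bash
python3 nudge.py '[{"tz": 1},{"tz": 1},{}]' | egrep 'tcp_pos|ft'
for i in 1 2; do python3 nudge.py '[{"tz": 0.7},{}]' | egrep 'tcp_pos|ft'; done
```

```text
tcp_pos: [441.6, -8.9, -25.1]
ft_force: [0.0, 0.3, -3.9]
tcp_pos: [441.7, -8.9, -25.7]
ft_force: [0.7, -0.5, -4.0]
tcp_pos: [441.8, -8.9, -26.3]
ft_force: [-0.2, 0.6, -3.8]
```

```bash
python3 nudge.py '[{"tz": 0.6},{}]' | egrep 'tcp_pos|ft'
python3 nudge.py '[{"tz": 0.6},{}]' | egrep 'tcp_pos|ft'
```

```text
tcp_pos: [441.8, -8.9, -26.5]
ft_force: [-3.0, 0.3, 13.3]
tcp_pos: [441.8, -8.9, -26.6]
ft_force: [-4.8, 0.2, 31.4]
```

Contact on the stage. Relieve the load, open to 66, and rise.

```bash
python3 nudge.py '[{"tz": -0.9},{}]' | egrep 'tcp_pos|ft'
python3 nudge.py '[{},{},{},{}]' 64 | egrep 'tcp_pos|ft|gap'
python3 nudge.py '[{"tz": -5},{"tz": -10},{"tz": -20},{"tz": -30},{"tz": -35},{"tz": -35},{"tz": -35},{"tz": -35},{"tz": -35},{},{},{}]'
python3 - <<'E'
from h import *
T=wristT();w=cv2.cvtColor(robot.get_image("wrist"),cv2.COLOR_RGB2BGR);cv2.imwrite("pics/w7.png",w)
for n in("top","scene"): cv2.imwrite(f"pics/{n}7.png",cv2.cvtColor(robot.get_image(n),cv2.COLOR_RGB2BGR))
def hsv(i): h=cv2.cvtColor(i,cv2.COLOR_BGR2HSV).astype(int); return h[...,0],h[...,1],h[...,2]
H,S,V=hsv(w);c=blob(cv2.morphologyEx(((H>=3)&(H<=18)&(S>90)&(V>50)).astype(np.uint8),cv2.MORPH_OPEN,np.ones((3,3))));print("plate",rect(ray("wrist",c[:,0],20,T)))
m=((S<40)&(V>110)).astype(np.uint8);c2=blob(cv2.morphologyEx(m,cv2.MORPH_OPEN,np.ones((5,5))),tuple(float(x) for x in c[:,0].mean(0)));print("stage",cv2.minEnclosingCircle(ray("wrist",c2[:,0],10,T)[:,:2].astype(np.float32)),cv2.boundingRect(c2))
# lens rim in the first top and scene pictures: white ring, outer top edge at z=158
for n,near,thr in(("top",(257,244),170),("scene",(248,209),170)):
    g=cv2.imread(f"pics/{n}0.png");m=(g.min(2)>thr).astype(np.uint8);x,y=near;k=np.zeros_like(m);k[y-30:y+30,x-26:x+19]=1;P=np.argwhere(m&k)[:,::-1].astype(np.int32)
    P=cv2.convexHull(P)[:,0];e=cv2.fitEllipse(P.astype(np.float32));print(n,"lens px",np.round(e[0],1),np.round(e[1],1),"world@156",np.round(ray(n,e[0],156),1))
    # foot: ellipse of bluish dark grey
    H,S,V=hsv(g);x,y=(321,225) if n=="top" else (314,254);k=np.zeros(m.shape,np.uint8);k[y-30:y+30,x-35:x+35]=1
    m=((H>100)&(H<130)&(S>25)&(V>45)).astype(np.uint8)&k;cf=blob(cv2.morphologyEx(m,cv2.MORPH_OPEN,np.ones((3,3))));e=cv2.fitEllipse(cv2.convexHull(cf));print("foot px",np.round(e[0],1),np.round(e[1],1),"world@18",np.round(ray(n,e[0],18),1))
E
```

```text
tcp_pos: [441.9, -8.9, -26.3]
ft_force: [-0.2, -0.2, -3.7]
tcp_pos: [441.7, -8.9, -26.7]
ft_force: [0.2, 0.0, 0.0]
finger_gap: 63.9
time_s: 14.8
tcp_pos: [441.3, -8.8, 213.3]
tcp_rot: [0.234, 3.133, -0.0]
ft_force: [-0.7, -0.4, -0.8]
finger_gap: 63.6
finger_force: 0.0
plate (array([450.5,  -9.7]), array([92.6, 49.4]), -9.5)
stage ((469.01251220703125, 10.580765724182129), 99.92717742919922) (254, 140, 138, 166)
top lens px [252.1 237.8] [38.1 52.7] world@156 [[546.3 258.3 156. ]]Traceback (most recent call last):
  File "<stdin>", line 13, in <module>
  File "h.py", line 16, in blob
    return max(cs,key=cv2.contourArea)
ValueError: max() iterable argument is empty
```

```bash
python3 - <<'E'
from h import *
w=cv2.imread("pics/w7.png")[100:340,180:480];t=cv2.imread("pics/top7.png")[190:310,225:385]
cv2.imwrite("pics/c7.png",np.hstack([cv2.resize(w,(400,320)),cv2.resize(t,(400,300),interpolation=2)[:300].copy() if 0 else cv2.copyMakeBorder(cv2.resize(t,(400,300),interpolation=2),0,20,0,0,0)]))
print(w[60,110:200:15].tolist()); t=cv2.imread("pics/top0.png");print(t[225,300:345:4].tolist(),t[244,232:284:3].tolist())
E
```

```text
[[255, 255, 255], [147, 218, 255], [146, 218, 255], [144, 213, 255], [255, 255, 255], [28, 28, 30]]
[[233, 234, 237], [91, 86, 83], [121, 114, 110], [128, 118, 117], [98, 96, 92], [112, 112, 114], [90, 90, 91], [120, 116, 109], [122, 113, 111], [109, 107, 100], [29, 35, 34], [47, 47, 49]] [[43, 46, 45], [43, 42, 44], [83, 85, 85], [236, 236, 230], [203, 209, 188], [202, 204, 186], [205, 208, 188], [203, 206, 185], [201, 209, 187], [210, 214, 193], [206, 207, 186], [207, 210, 189], [205, 209, 188], [205, 210, 189], [255, 255, 255], [30, 33, 35], [42, 41, 44], [45, 46, 48]]
```

View pics/c7.png

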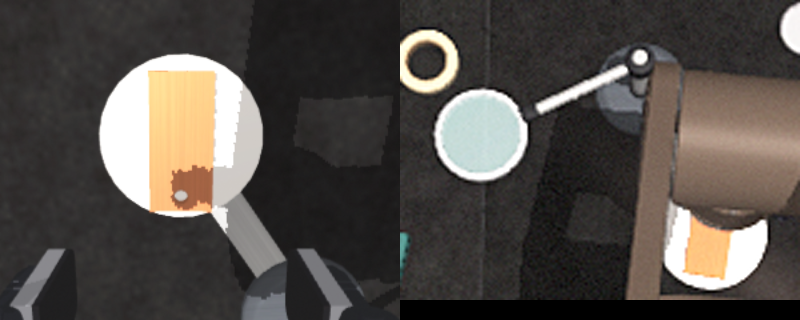

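The plate lies flat and centred on the disc: wrist crop plate at (149–216, 70–212) in a disc at (98–263, 53–217). The lens is parked at (480,135) in the top crop. Now to locate the lens and pivot.

```bash
python3 - <<'E'
from h import *
S0=np.array([441.5,-9.1])
for n,near,ft in(("top",(257,244),(321,225)),("scene",(248,209),(314,254))):
    g=cv2.imread(f"pics/{n}0.png");mn=g.min(2)
    m=cv2.morphologyEx((mn>120).astype(np.uint8),cv2.MORPH_OPEN,cv2.getStructuringElement(2,(13,13)));c=blob(m,near);P=ray(n,c[:,0],157)[:,:2].astype(np.float32);e=cv2.fitEllipse(P);print(n,"lens",np.round(e[0],1),np.round(e[1],1))
    x,y=ft;k=np.zeros(m.shape,np.uint8);k[y-28:y+28,x-35:x+35]=1
    m=((mn>62)&(g.max(2)<150)).astype(np.uint8)&k;c=blob(cv2.morphologyEx(m,cv2.MORPH_OPEN,cv2.getStructuringElement(2,(7,7))));P=ray(n,cv2.convexHull(c)[:,0],18)[:,:2].astype(np.float32);f=cv2.fitEllipse(P);print("foot",np.round(f[0],1),np.round(f[1],1),"to stage",np.hypot(*(S0-f[0])),"to lens",np.hypot(*(np.array(e[0])-f[0])))
w=cv2.imread("pics/w7.png");h=cv2.cvtColor(w,cv2.COLOR_BGR2HSV).astype(int)
# plate from lit+shadow copper
m=((h[...,0]<25)&(h[...,1]>80)&(h[...,2]>50)).astype(np.uint8);c=blob(cv2.morphologyEx(m,cv2.MORPH_CLOSE,np.ones((9,9))),(317.,205.));s=robot.sense()
T=wristT();print("plate",rect(ray("wrist",c[:,0],20,T)))
m=((w.max(2)>120)).astype(np.uint8);c=blob(cv2.morphologyEx(m,cv2.MORPH_OPEN,cv2.getStructuringElement(2,(61,61))),(315.,200.));print("stage",[np.round(v,1) for v in cv2.fitEllipse(ray("wrist",c[:,0],10,T)[:,:2].astype(np.float32))])
E
```

```text
top lens [530.8 245. ] [97.2 98.9]
foot [608.5  71.1] [ 98.6 108.2] to stage 185.2580259866757 to lens 190.47567069020587
scene lens [538.1 254.1] [ 91.2 166.2]
foot [604.8  67.7] [109.1 112.5] to stage 180.43746029520437 to lens 197.99853717910125
plate (array([441.1,  -8.7]), array([110.3,  50.3]), -9.5)
stage [array([438.6,  -8.3]), array([127.8, 129. ]), np.float64(100.8)]
```

The plate is at (441.1,-8.7), yaw -9.5°, with measured size 110.3×50.3. The 190 mm distances from stage and lens give a pivot of (612,73), consistent with the foot. The lens needs to turn about 90°. I'll push the rod 110 mm from the pivot with the closed fingers, turning the tool along with it. First, turn the tool so y is at -65°, close the fingers, and move behind the rod.

```bash
python3 nudge.py '[{"az": 0.12176},{"az": 0.12176},{"az": 0.12176},{"az": 0.12176},{"az": 0.12176},{"az": 0.12176},{"az": 0.12176},{"az": 0.12176},{"az": 0.12176},{"az": 0.12176}]' 0 30 | grep time
python3 nudge.py '[{"az": 0.12176},{"az": 0.12176},{"az": 0.12176},{"az": 0.12176},{"az": 0.12176},{"az": 0.12176},{"az": 0.12176},{"az": 0.12176},{"az": 0.12176},{"az": 0.12176},{"az": 0.12176}]' | grep time
python3 nudge.py '[{"tx": 29.3,"ty": -14.1},{"tx": 29.3,"ty": -14.1},{"tx": 29.3,"ty": -14.1},{"tx": 29.3,"ty": -14.1},{"tx": 29.3,"ty": -14.1},{"tx": 29.3,"ty": -14.1},{"tx": 29.3,"ty": -14.1},{"tx": 29.3,"ty": -14.1},{},{},{}]'
python3 - <<'E'
from h import *
s=robot.sense();M=R.from_rotvec(s['tcp_rot']).as_matrix();print("yang",np.degrees(np.arctan2(M[1,1],M[0,1])),s['joint_pos'].round(2))
T=wristT();w=cv2.cvtColor(robot.get_image("wrist"),cv2.COLOR_RGB2BGR);cv2.imwrite("pics/w8.png",w)
mn=w.min(2)
# rod: bright strip; ray at z=156
m=(mn>150).astype(np.uint8);n,l,st,cc=cv2.connectedComponentsWithStats(m)
for i in range(1,n):
    if st[i,4]>250:
        v,u=np.nonzero(l==i);P=ray("wrist",np.c_[u,v],156,T);print(st[i],rect(P))
E
```

```text
time_s: 15.78
time_s: 16.7
time_s: 17.62
tcp_pos: [605.6, 192.0, 211.9]
tcp_rot: [3.067, 0.68, -0.005]
ft_force: [-0.8, -0.4, 0.8]
finger_gap: -0.1
finger_force: 0.0
yang -65.00191418642066 [ 0.26  0.45  1.61 -0.    1.09  1.39]
[ 353    0   52   32 1113] (array([741.7, 216.5]), array([28.8, 15.7]), -65.0)
[ 111    2   73   74 4138] (array([674.3, 331.8]), array([41.5, 37.6]), -71.4)
[549  16  40  43 661] (array([777.2, 112.6]), array([22.2, 19.4]), -40.8)
[  36   44   73   73 3882] (array([634.4, 365.3]), array([40.5, 38.5]), -69.3)
[539  92  31  35 505] (array([741.7,  97.2]), array([19.5, 17. ]), 26.3)
[564  95  25  26 505] (array([748.3,  85.1]), array([14.4, 14.3]), 36.0)
[195 132  28  20 348] (array([634.7, 278.8]), array([19.2,  9.4]), -49.6)
[ 577  232   63   57 2841] (array([676.9,   8.2]), array([41.2, 40.8]), 38.0)
[  129   237   140   117 11656] (array([536.5, 251.2]), array([97.6, 81.3]), -55.1)
[  28  263   65   53 1572] (array([499.6, 337.4]), array([39.9, 20.7]), 75.5)
[ 351  295   98   38 1878] (array([582.7, 117.1]), array([67.6, 28.5]), -65.0)
[473 307  24  22 395] (array([605.6,  60.9]), array([16.2, 15.7]), 71.2)
[   0  354   91   77 3278] (array([405.7, 324.8]), array([68.4, 65.6]), 12.3)
[435 390  21  23 266] (array([534.8,  48.4]), array([19.1, 11.8]), 79.1)
```

```bash
python3 - <<'E'
from h import *
T=wristT();w=cv2.imread("pics/w8.png");m=(w.min(2)>150).astype(np.uint8);n,l,st,cc=cv2.connectedComponentsWithStats(m)
i=[k for k in range(n) if abs(st[k,0]-351)<3 and abs(st[k,1]-295)<3][0]
v,u=np.nonzero(l==i);L=[]
for c in range(355,447,10):
    r=v[u==c];print(c,r.min(),r.max(),end=' | ');L.append((c,(r.min()+r.max())/2))
P=ray("wrist",np.array(L),152,T);vx,vy,x,y=cv2.fitLine(P[:,:2].astype(np.float32),2,0,.01,.01).ravel();print("\nrod",x,y,np.degrees(np.arctan2(vy,vx)),P[[0,-1]].round(1).tolist())
ft=st[:,4]>9000
i=[k for k in range(1,n) if st[k,4]>9000][0]
c=cv2.convexHull(blob((l==i)));Q=ray("wrist",c[:,0],157,T)[:,:2].astype(np.float32);print("lens",cv2.fitEllipse(Q),cv2.minEnclosingCircle(Q))
E
```

```text
355 296 310 | 365 296 309 | 375 296 309 | 385 296 309 | 395 296 309 | 405 296 328 | 415 296 329 | 425 295 309 | 435 295 309 | 445 295 308 | 
rod 588.0049 117.49603 -65.887146 [[575.4, 146.9, 152.0], [603.4, 89.6, 152.0]]
lens ((531.148193359375, 246.61219787597656), (94.70886993408203, 98.6562728881836), 50.768287658691406) ((530.2318115234375, 245.46658325195312), 49.33817672729492)
```

The rod line passes through the lens (531,246) and the pivot (611,73) at 115°, aligned with the tool's y. The TCP is 45 mm behind the rod and 110 mm out from the pivot. I'll descend to tip height ~133 and approach to contact.

```bash
python3 nudge.py '[{"tz": 30},{"tz": 30},{"tz": 30},{"tz": 27},{},{}]'
python3 nudge.py '[{"tx": -8},{"tx": -8},{"tx": -6},{"tx": -4},{"tx": -2},{}]' | egrep 'pos|ft'
python3 nudge.py '[{"tx": -8.68,"ty": -0.99,"az": -0.0785},{"tx": -8.68,"ty": -0.99,"az": -0.0785},{"tx": -8.68,"ty": -0.99,"az": -0.0785},{}]'
python3 - <<'E'
from h import *
t=cv2.cvtColor(robot.get_image("top"),cv2.COLOR_RGB2BGR);s=cv2.cvtColor(robot.get_image("scene"),cv2.COLOR_RGB2BGR)
cv2.imwrite("pics/t9.png",t);cv2.imwrite("pics/s9.png",s)
mn=t.min(2);m=cv2.morphologyEx((mn>120).astype(np.uint8),cv2.MORPH_OPEN,cv2.getStructuringElement(2,(13,13)))
for c in cv2.findContours(m,0,1)[0]:
    x,y,w,h=cv2.boundingRect(c)
    if 200<x<330 and 200<y<320:print((x,y,w,h),cv2.minEnclosingCircle(ray("top",c[:,0],157)[:,:2].astype(np.float32)))
E
```

```text
time_s: 18.17
tcp_pos: [605.4, 191.3, 95.8]
tcp_rot: [3.067, 0.678, -0.005]
ft_force: [0.7, 0.1, 0.6]
finger_gap: -0.1
finger_force: 0.0
tcp_pos: [581.0, 180.4, 97.1]
ft_force: [-0.0, 0.6, 0.2]
time_s: 19.0
tcp_pos: [556.3, 170.0, 96.6]
tcp_rot: [-2.964, -1.041, 0.001]
ft_force: [-0.6, -0.3, 0.9]
finger_gap: 0.1
finger_force: 0.0
```

```bash
cat > lens.py <<'E'
from h import *
import sys
k=sys.argv[1]
s=robot.sense();M=R.from_rotvec(s['tcp_rot']).as_matrix();print("tcp",s['tcp_pos'].round(1),"yang",round(np.degrees(np.arctan2(M[1,1],M[0,1])),1))
T=wristT()
for n in("wrist","top","scene"):
    g=cv2.cvtColor(robot.get_image(n),cv2.COLOR_RGB2BGR);cv2.imwrite(f"pics/{n}_{k}.png",g)
    m=cv2.morphologyEx((g.min(2)>120).astype(np.uint8),cv2.MORPH_OPEN,cv2.getStructuringElement(2,(9,9)))
    for c in cv2.findContours(m,0,1)[0]:
        if cv2.contourArea(c)<150: continue
        P=ray(n,c[:,0],156,T if n=="wrist" else None)[:,:2].astype(np.float32);o,r=cv2.minEnclosingCircle(P)
        if np.hypot(o[0]-612,o[1]-73)<300 and r>15:print(n,cv2.boundingRect(c),np.round(o,1),round(r,1),rect(P))
E
python3 lens.py a
```

```text
tcp [557.5 170.4  96.6] yang -51.7
wrist (468, 346, 94, 32) [591.5 103.5] 18.5 (array([592. , 103.8]), array([35.6, 13.1]), -51.7)
wrist (0, 240, 229, 190) [495.  223.2] 52.2 (array([503.9, 241.6]), array([104. ,  53.3]), -25.6)
wrist (398, 197, 160, 145) [609.4 137.7] 31.1 (array([605.1, 139.2]), array([52.1, 49.9]), 62.2)
wrist (145, 0, 106, 38) [617.9 261.7] 15.2 (array([614.3, 258.9]), array([30.3,  9.6]), -51.7)
top (355, 267, 17, 36) [421.5 -35.8] 47.1 (array([420.4, -43.3]), array([94.2, 39.4]), -8.9)
top (326, 241, 18, 37) [489.8  37.8] 49.8 (array([490.6,  32.8]), array([99.5, 40.3]), 9.0)
top (203, 192, 21, 20) [645.9 369.6] 29.3 (array([646.8, 368.7]), array([54.9, 54. ]), -87.7)
top (377, 190, 22, 22) [ 651.9 -109. ] 30.3 (array([ 651.1, -109.5]), array([59.4, 56.3]), -26.3)
top (279, 119, 22, 27) [849.  164.2] 39.2 (array([848.8, 162.6]), array([77. , 58.8]), 0.9)
scene (276, 268, 39, 49) [384.7 -59.3] 78.5 (array([384.7, -61.7]), array([151.4,  78.7]), 1.0)
scene (374, 261, 23, 19) [ 569.1 -184.1] 31.2 (array([ 569.1, -184.2]), array([61.4, 55.5]), 33.3)
scene (227, 205, 35, 29) [490.  218.8] 56.1 (array([489.4, 220. ]), array([110.8,  92.8]), 40.8)
scene (212, 190, 19, 17) [508.1 335.2] 34.3 (array([515.4, 329. ]), array([68.2, 49.6]), 48.6)
scene (329, 188, 21, 14) [733.2  73.9] 33.1 (array([730.7,  73.8]), array([58. , 55.8]), -52.0)
scene (236, 176, 17, 28) [582.7 299.7] 59.2 (array([582.3, 300.2]), array([116.3,  42.4]), 33.8)
scene (313, 156, 39, 31) [807.9 149.4] 74.9 (array([806.6, 131.5]), array([147.9, 103.7]), -2.0)
```

The lens has followed to about (493,222), exactly as predicted for this angle. Continuing the sweep, stopping about 0.17 rad short.

```bash
python3 nudge.py '[{"tx": -8.68,"ty": -0.99,"az": -0.0785},{"tx": -8.68,"ty": -0.99,"az": -0.0785},{"tx": -8.68,"ty": -0.99,"az": -0.0785},{"tx": -8.68,"ty": -0.99,"az": -0.0785},{"tx": -8.68,"ty": -0.99,"az": -0.0785},{"tx": -8.68,"ty": -0.99,"az": -0.0785},{"tx": -8.68,"ty": -0.99,"az": -0.0785},{"tx": -8.68,"ty": -0.99,"az": -0.0785}]'|egrep 'pos|ft'
python3 nudge.py '[{"tx": -8.68,"ty": -0.99,"az": -0.0785},{"tx": -8.68,"ty": -0.99,"az": -0.0785},{"tx": -8.68,"ty": -0.99,"az": -0.0785},{"tx": -8.68,"ty": -0.99,"az": -0.0785},{"tx": -8.68,"ty": -0.99,"az": -0.0785},{"tx": -8.68,"ty": -0.99,"az": -0.0785},{"tx": -8.68,"ty": -0.99,"az": -0.0785},{},{}]'|egrep 'time|pos|ft'
python3 lens.py b
```

```text
tcp_pos: [511.3, 119.6, 96.4]
ft_force: [1.6, 3.0, 0.1]
time_s: 20.67
tcp_pos: [502.2, 59.6, 96.4]
ft_force: [-0.5, -0.2, 0.1]
tcp [502.2  59.6  96.4] yang 15.7
wrist (467, 344, 97, 31) [576.1  67.1] 18.5 (array([576.1,  67.4]), array([36.2, 12.6]), 15.7)
wrist (398, 256, 94, 56) [540.2  89.6] 18.7 (array([539.4,  86.8]), array([37.2, 15.9]), -17.3)
wrist (0, 209, 391, 222) [455.5  39.7] 82.8 (array([441.7,  58.9]), array([164.4,  66.9]), 35.8)
top (304, 222, 42, 11) [577.2  62.6] 56.0 (array([577. ,  62.6]), array([111.8,  27. ]), -86.2)
top (203, 192, 21, 20) [645.9 369.6] 29.3 (array([646.8, 368.7]), array([54.9, 54. ]), -87.7)
top (377, 190, 22, 22) [ 651.9 -109. ] 30.3 (array([ 651.1, -109.5]), array([59.4, 56.3]), -26.3)
top (278, 118, 24, 28) [850.2 164.1] 40.4 (array([848.7, 160.7]), array([78.5, 65.1]), -9.5)
scene (277, 287, 21, 17) [355.  -40.4] 30.4 (array([355.3, -38.5]), array([60.8, 29.5]), -9.4)
scene (374, 261, 23, 19) [ 569.1 -184.1] 31.2 (array([ 569.1, -184.2]), array([61.4, 55.5]), 33.3)
scene (269, 252, 46, 36) [425.4  -1. ] 67.6 (array([430.8,   5.9]), array([118.3, 107.1]), -65.4)
scene (212, 190, 19, 17) [508.1 335.2] 34.3 (array([515.4, 329. ]), array([68.2, 49.6]), 48.6)
scene (329, 188, 21, 14) [733.2  73.9] 33.1 (array([730.7,  73.8]), array([58. , 55.8]), -52.0)
scene (236, 176, 20, 29) [583.7 295. ] 61.9 (array([584.5, 293.7]), array([119.3,  54.8]), 32.9)
scene (313, 155, 39, 32) [809.2 150. ] 76.1 (array([806.8, 131.7]), array([148. , 103.9]), -1.7)
```

The rod tracks at 195.7°, with the stage at about 205.9°. Finish the remaining 0.177 rad, then back off along +x, rise clear, and move aside to look.

```bash
python3 nudge.py '[{"tx": -8.68,"ty": -0.99,"az": -0.0785},{"tx": -8.68,"ty": -0.99,"az": -0.0785},{"tx": -2.2,"ty": -0.32,"az": -0.02},{},{}]'|egrep 'time|pos|ft|rot'
python3 nudge.py '[{"tx": 10},{"tx": 15},{"tx": 15},{"tz": -30},{"tz": -30},{"tz": -30},{"tz": -30},{"tx": 25},{"tx": 30},{"tx": 30},{},{}]'|egrep 'time|pos|ft|rot'
python3 lens.py c
```

```text
time_s: 21.23
tcp_pos: [506.0, 40.7, 96.4]
tcp_rot: [-1.667, -2.663, 0.0]
ft_force: [-0.2, -0.0, 0.5]
time_s: 22.23
tcp_pos: [449.9, 154.4, 216.5]
tcp_rot: [-1.661, -2.666, 0.0]
ft_force: [1.1, -0.1, -0.3]
tcp [449.9 154.4 216.5] yang 26.2
wrist (176, 382, 31, 28) [417.7   2.4] 15.9 (array([417.8,   2.4]), array([31.1, 12. ]), 59.8)
wrist (372, 291, 67, 27) [528.1 138.7] 23.6 (array([527.2, 140.7]), array([46.7, 20.1]), 26.1)
wrist (296, 282, 15, 40) [462.3 110.9] 15.0 (array([461.2, 110.4]), array([30., 10.]), -64.1)
wrist (320, 281, 16, 42) [475.2 117.2] 15.8 (array([476.9, 118.1]), array([31.5, 10.2]), -62.1)
wrist (608, 275, 32, 109) [687.9 195.8] 45.1 (array([681. , 190.3]), array([90. , 22.3]), -51.0)
wrist (191, 271, 96, 67) [422.8  83.6] 38.9 (array([416.8,  90.2]), array([76.1, 40.4]), 42.5)
wrist (522, 93, 85, 79) [558.6 286.1] 26.1 (array([559.1, 285.8]), array([51.8, 47.1]), 40.7)
wrist (602, 51, 38, 69) [580.7 327.5] 19.7 (array([574.2, 322.4]), array([39.2, 22.2]), -51.0)
wrist (575, 0, 65, 38) [543.9 351.2] 21.0 (array([543.8, 350.3]), array([39. , 19.2]), 26.1)
wrist 
[... 253 characters left out ...]
rray([54.9, 54. ]), -87.7)
top (377, 190, 22, 22) [ 651.9 -109. ] 30.3 (array([ 651.1, -109.5]), array([59.4, 56.3]), -26.3)
top (279, 119, 22, 27) [848.7 165.5] 39.1 (array([848.8, 162.5]), array([76.8, 58.9]), 0.3)
scene (374, 261, 23, 19) [ 569.1 -184.1] 31.2 (array([ 569.1, -184.2]), array([61.4, 55.5]), 33.3)
scene (275, 254, 46, 55) [401.2 -25.2] 92.6 (array([408.7, -34.3]), array([179.5, 100.1]), 32.7)
scene (212, 190, 19, 17) [508.1 335.2] 34.3 (array([515.4, 329. ]), array([68.2, 49.6]), 48.6)
scene (329, 188, 21, 14) [733.2  73.9] 33.1 (array([730.7,  73.8]), array([58. , 55.8]), -52.0)
scene (313, 155, 39, 32) [809.2 150. ] 76.1 (array([806.8, 131.7]), array([148. , 103.9]), -1.7)
```

```bash
python3 - <<'E'
from h import *
def px(n,X):
    p=robot.camera_params(n);f=240/np.tan(np.radians(p['vertical_fov'])/2);q=np.linalg.inv(p['world_from_camera'])@np.r_[X,1];return p['cx']+f*q[0]/-q[2],p['cy']-f*q[1]/-q[2]
for n in("top","scene"):print(n,"expected lens px",np.round(px(n,[441.3,-9,154]),1),"rim ends",[np.round(px(n,[441.3+a,-9+b,157]),1).tolist() for a,b in((50,0),(-50,0),(0,50),(0,-50))])
t=cv2.imread("pics/top_c.png")[195:315,290:410];s=cv2.imread("pics/scene_c.png")[200:320,240:360]
cv2.imwrite("pics/c10.png",np.hstack([cv2.resize(t,(400,400),interpolation=2),cv2.resize(s,(400,400),interpolation=2)]))
E
```

```text
top expected lens px [350.9 277. ] rim ends [[350.9, 258.4], [351.0, 295.7], [332.2, 276.8], [369.7, 277.0]]
scene expected lens px [299.  268.4] rim ends [[311.1, 256.1], [286.5, 279.5], [283.6, 258.6], [314.8, 276.9]]
```

View pics/c10.png

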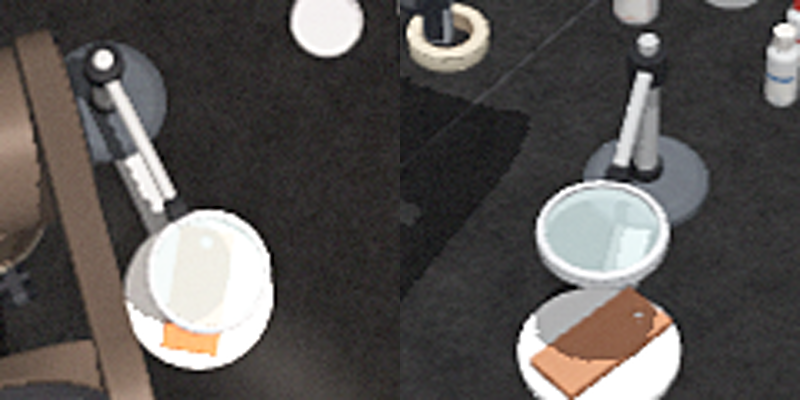

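The top crop (left) shows the lens above the plate with its rim at x 146–273, y 209–334. The scene crop shows the rim at x 537–668. Both hint at a few mm of overshoot to the right, so I'll measure it properly.

```bash
python3 - <<'E'
from h import *
g=cv2.imread("pics/scene_c.png");m=(g.min(2)>120).astype(np.uint8)
# upper rim half against the dark worktop, before the stage begins
k=np.zeros_like(m);k[252:274,270:325]=1
P=[]
for r in range(255,273):
    u=np.nonzero((m&k)[r])[0]
    if len(u): P+=[(u.min()-.5,r),(u.max()+.5,r)]
for c in range(284,317):
    v=np.nonzero((m&k)[:,c])[0]
    if len(v): P+=[(c,v.min()-.5)]
Q=ray("scene",np.array(P),158)[:,:2]
from scipy.optimize import least_squares
f=lambda Q,r=None:least_squares(lambda p:np.hypot(*(Q-p[:2]).T)-(p[2] if r is None else r),[441,-9,50][:3 if r is None else 2],loss="soft_l1").x
print("scene",f(Q),f(Q,50))
g=cv2.imread("pics/top_c.png");mn=g.min(2).astype(int);m=mn>120;P=[]
for c in range(346,366):
    v=np.nonzero(m[250:275,c])[0]
    if len(v):P+=[(c,250+v.min()-.5)]
for r in range(264,276):
    u=np.nonzero(m[r,345:385])[0];P+=[(345+u.max()+.5,r)]
Q=ray("top",np.array(P),158)[:,:2];print("top",f(Q,50))
# rod direction, top view
P=[]
for r in range(222,254):
    u=np.nonzero(mn[r,315:346]>190)[0]
    if len(u):P+=[(315+u.mean(),r,len(u))]
P=np.array(P);Q=ray("top",P[:,:2],154);vx,vy,x,y=cv2.fitLine(Q[:,:2].astype(np.float32),7,0,.01,.01).ravel();print("rod ang",np.degrees(np.arctan2(vy,vx)),x,y,P[:,2])
E
```

```text
scene [441.67593866 -13.70918753  50.92779446] [442.50380618 -13.02225924]
top [444.00186127 -12.06311099]
rod ang 19.9455 547.0868 43.486553 [4. 3. 4. 4. 4. 4. 4. 4. 4. 4. 4. 4. 4. 3. 4. 3. 4. 3. 3. 5. 7. 9. 9. 9.
 8. 9. 9. 9. 8. 9. 9. 8.]
```

The lens is at about (443,-12.7) and the stage at (441.5,-9.2), so it's about 4 mm past. There's plenty of time, so I'll ease the rod back about 2 mm from its other side.

```bash
python3 nudge.py '[{"tx": -25},{"tx": -32},{"tx": -32},{"tx": -32},{"tx": -32},{"tx": -32},{"tz": 30},{"tz": 30},{"tz": 30},{"tz": 30},{},{}]'|egrep 'time|pos|ft'
python3 nudge.py '[{"tx": 8},{"tx": 8},{"tx": 4},{"tx": 2},{"tx": 2},{"tx": 1}]'|egrep 'time|pos|ft'
python3 nudge.py '[{"tx": 1},{}]'|egrep 'time|pos|ft'
cat > m.py <<'E'
from h import *
from scipy.optimize import least_squares
import sys
g=cv2.cvtColor(robot.get_image("scene"),cv2.COLOR_RGB2BGR);cv2.imwrite(f"pics/scene_{sys.argv[1]}.png",g);m=(g.min(2)>120).astype(np.uint8)
k=np.zeros_like(m);k[252:274,270:325]=1;P=[]
for r in range(255,273):
    u=np.nonzero((m&k)[r])[0]
    if len(u): P+=[(u.min()-.5,r),(u.max()+.5,r)]
for c in range(284,317):
    v=np.nonzero((m&k)[:,c])[0]
    if len(v): P+=[(c,v.min()-.5)]
Q=ray("scene",np.array(P),158)[:,:2]
print(len(P),least_squares(lambda p:np.hypot(*(Q-p[:2]).T)-p[2],[441,-9,50],loss="soft_l1").x,least_squares(lambda p:np.hypot(*(Q-p[:2]).T)-50,[441,-9],loss="soft_l1").x)
E
python3 m.py d
```

```text
time_s: 23.38
tcp_pos: [531.4, -14.0, 95.6]
ft_force: [1.4, 0.8, 0.3]
time_s: 23.88
tcp_pos: [521.6, 9.5, 97.0]
ft_force: [0.3, -0.1, 0.5]
time_s: 24.05
tcp_pos: [521.2, 10.0, 96.6]
ft_force: [0.2, 0.3, 0.2]
69 [440.11730622 -13.75756891  50.33386497] [440.42604215 -13.488717  ]
```

```bash
for i in 1 2; do python3 nudge.py '[{"tx": 1}]'|egrep 'ft'; done; python3 nudge.py '[{}]'|egrep 'pos'; python3 m.py e
```

```text
ft_force: [0.9, -2.8, 1.1]
ft_force: [-0.1, -3.6, 1.7]
tcp_pos: [520.1, 11.7, 96.4]
69 [438.80027082 -10.34664713  50.30712665] [439.11101039 -10.14310742]
```

Contact felt, and the lens moved back about 3.6 mm to roughly (441.7,-9.3). Withdraw on the same side, rise, move clear and verify everything.

```bash
python3 nudge.py '[{"tx": -10},{"tx": -15},{"tz": -30},{"tz": -30},{"tz": -30},{"tz": -30},{"tx": -30},{"tx": -30},{"tx": -30},{"tx": -30},{},{}]'|egrep 'time|pos|ft'
python3 m.py f
python3 - <<'E'
from h import *
from scipy.optimize import least_squares
g=cv2.cvtColor(robot.get_image("top"),cv2.COLOR_RGB2BGR);cv2.imwrite("pics/top_f.png",g);m=g.min(2)>120;P=[]
for c in range(346,366):
    v=np.nonzero(m[250:275,c])[0]
    if len(v):P+=[(c,250+v.min()-.5)]
for r in range(264,276):
    u=np.nonzero(m[r,345:385])[0]
    if len(u):P+=[(345+u.max()+.5,r)]
Q=ray("top",np.array(P),158)[:,:2];print("top",least_squares(lambda p:np.hypot(*(Q-p).T)-50,[441,-9],loss="soft_l1").x)
# bystanders and pile: first vs now (mean abs difference, changed pixels) in the scene view
a=cv2.imread("pics/scene0.png");b=cv2.imread("pics/scene_f.png");d=(cv2.absdiff(a,b).max(2)>60).astype(np.uint8);n,l,st,cc=cv2.connectedComponentsWithStats(d)
print([s.tolist() for s in st[1:] if s[4]>30])
h=cv2.cvtColor(b,cv2.COLOR_BGR2HSV).astype(int);y=blob((h[...,0]>18)&(h[...,0]<32)&(h[...,1]>90)&(h[...,2]>60),(402.,355.));print("brass",rect(ray("scene",y[:,0],20)))
h=cv2.cvtColor(cv2.imread("pics/top_f.png"),cv2.COLOR_BGR2HSV).astype(int);y=blob((h[...,0]>18)&(h[...,0]<32)&(h[...,1]>90)&(h[...,2]>60),(455.,274.));print("brass top",rect(ray("top",y[:,0],20)))
E
```

```text
time_s: 25.4
tcp_pos: [584.3, -121.0, 216.0]
ft_force: [-0.5, 0.9, -0.1]
69 [439.24373774 -11.03562406  50.75412767] [439.83757054 -10.43460563]
top [458.73725513  24.65625708]
[[0, 0, 10, 12, 87], [22, 0, 66, 64, 1473], [103, 0, 43, 64, 1176], [146, 0, 241, 102, 5238], [0, 19, 53, 69, 1885], [38, 22, 16, 15, 65], [310, 42, 12, 9, 34], [54, 48, 10, 21, 54], [99, 50, 4, 17, 40], [104, 63, 103, 134, 6768], [93, 71, 18, 30, 281], [366, 71, 64, 56, 1961], [14, 86, 46, 45, 837], [321, 88, 9, 15, 51], [213, 95, 19, 10, 39], [94, 101, 14, 14, 101], [102, 121, 24, 17, 127], [27, 125, 41, 19, 149], [36, 127, 27, 10, 37], [84, 127, 9, 28, 93], [71, 139, 55, 111, 2171], [0, 156, 12, 27, 109], [360, 165, 39, 15, 101], [359, 172, 34, 17, 112], [0, 187, 141, 276, 14125], [253, 197, 13, 9, 39], [229, 199, 29, 24, 320], [246, 203, 16, 12, 140], [366, 207, 11, 13, 76], [270, 210, 39, 10, 167], [165, 227, 13, 19, 102], [66, 228, 18, 57, 462], [304, 228, 7, 18, 53], [299, 249, 25, 9, 66], [275, 254, 47, 67, 1791], [117, 257, 20, 16, 141], [149, 266, 12, 11, 52], [24, 271, 24, 20, 77], [141, 271, 15, 11, 33], [196, 287, 29, 75, 206], [184, 290, 26, 57, 338], [379, 354, 18, 23, 107], [160, 361, 24, 17, 35], [142, 365, 92, 48, 494], [221, 406, 8, 14, 52]]
brass (array([ 470.7, -314.9]), array([115.8,  54.1]), -8.1)
brass top (array([ 474.1, -314.4]), array([110.5,  51.2]), -8.1)
```

The lens is within about 2 mm of the stage centre, the brass plate hasn't moved (its end is still at x≈526), and the robot is clear. Handing in.

```bash
python3 -c "
from cell import robot
print(robot.job_done())"
```

```text
the job is handed in; nothing more can be done
None
```

The job is handed in at about 25 s: the copper plate lies flat within about 1 mm of the stage centre, the lens is about 2 mm from centred over it, and the brass plate underneath measured unmoved; I did not measure the aluminium plate or the bystanders separately at the end.

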